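# Load a door knob on the brushing dial and index it one click

## Task

Load the brass door knob from the wooden rack on the empty spindle at the loading place of the brushing machine: slide that spindle's red-tabbed keeper right out, lower the knob upright and twist it gently, without ramming it, until its tailpiece drops into the driver slot and its rose sits flat on the spindle, then slide the keeper fully home over the rose. Then turn the dial one click counter-clockwise, seen from above, leave it settled in the click and let go; leave everything else on the bench where it is.

Things in the scene. Friction and masses are not known exactly. Their poses are not given: they have to be found in the camera images.
- machine: Yellow brushing machine, orange cap, fixed. Origin: on the dial's axis at bench height. In its frame, mm: aluminium dial 340 dia, top at z 75, centred at 0,0; column and head x -78..78, y 137..413, up to z 420; 150 dia disc brush at y 206, z 152..172; foot x -130..130, y -155..405, 18 high. The loading place is at (0,-105), on its -y side.
- dial_axis (a point): Point on the dial's axis at the dial's top face (z 75); turns with the dial. Six spindles, 62 dia, tops at z 115, stand every 60 degrees on a circle of radius 105 about it. The two next counter-clockwise of the loading place already carry brass knobs (tops at z 177); the three others and the one at the loading place are empty. All six keepers start shut, or nearly; the other five stay so.
- nest (a point): Centre of the top face (z 115) of the empty spindle, 62 dia, that starts at the loading place; moves with the dial, axes parallel to the dial's (the machine's while joint dial is 0), so its -y points outward along the keeper's slide. A bore 22 mm dia opens in the face; the driver lies in it (see point driver_top).
- driver_top (a point): Point on the spindle's axis 16 mm below its top face, level with the driver's top; it does NOT turn with the driver. The driver: a bright metal part in the bore with a straight slot across it, 8 mm wide, 18 deep. It turns stiffly (0.05 N m) about the spindle's axis and starts at any angle; this angle is not measured, but the slot can be seen down the bore or found by touch.
- tail_tip (a point): Middle of the lower end of the brass knob's tailpiece, 36 mm under the rose; axes as body knob. Resting across the slot it stops at point driver_top and the knob stands 20 mm too high; with its width within about 0.2 rad of the slot's line, either way round, it drops in. Once in, it carries the driver along if turned. Ramming it (over 150 N) bends it.
- dial (a joint): Angle of the dial, rad, 0 at the start, grows counter-clockwise seen from above. A spring detent holds it every 60 degrees (1.047 rad): about 0.6 N m to leave a click; past half way the spring pulls it on into the next.
- handle (a point): Centre of the black T-handle bar by which the dial is turned, on the dial's axis at z 162. The bar is 96 long, 18 wide, 24 tall (z 150 to 174), on a stem 17 mm dia down to z 126, wider below; its length lies along this point's x axis, which turns with the dial. Space for the fingers all round.
- keeper (a joint): Slide of the loading spindle's keeper, m: 0 fully home (shut), 0.045 fully out. Moves radially outward from the dial's axis; 2 N of friction, stays where it is left. The keeper is a 6 mm steel fork, 62 wide, with a 30 mm gap for the knob's neck, 8 mm above the spindle's face: it passes 2 mm over the rose of a seated knob. Fully out it is clear of the rose.
- keeper_grip (a point): Middle of the top (z 148) of the keeper's red tab; moves with the keeper; its x axis points outward along the slide. The tab is 14 mm along the slide, 16 mm across it, 19 mm tall above the keeper's plate (plate top z 129) and free on both sides across the slide: pinch it there from above. Shut, it is 47 mm outward of the spindle's axis.
- knob: Brass door knob, 0.2 to 0.5 kg, upright in the rack. Origin: centre of the rose's underside; z up, x along the width of its tailpiece. Rose (round plate) 56 dia, z 0 to 6; neck 26 dia to z 30; round head 48 dia, widest z 36 to 52, top z 62; under the rose a flat steel tailpiece 16 wide (x), 4 thick (y), to z -36. Seated, its origin is at point nest.
- rack: Wooden rack 250 x 80 x 50 mm, fixed; origin at the centre of its underside. Three 22 mm square holes along its x axis, at -80, 0 and 80 mm, 42 deep, each with a knob: the tailpiece hangs in the hole and the rose rests on the top at z 50.
- knob_dark: Same knob in dark bronze, another job's, stays in the rack.
- knob_steel: Same knob in satin steel, another job's, stays in the rack.
- padlock: Brass padlock 58 x 30 x 90 mm standing on the bench; origin under its centre. Leave alone.
- polish: Yellow tin, 76 dia, 45 tall; origin under its centre. Leave alone.
- screwdriver: Red screwdriver, 210 long, lying on the bench. Leave alone.

How it is judged (in metres and radians):
On the way, in this order (a step that is already met when the one before it is completed fails the run):
1. the keeper is slid right out (over 40 mm), the dial still in its first click (value of joint keeper above 0.04 m and value of joint dial between -0.25 and 0.25 rad), for 0.1 s.
2. the brass knob is seated on the empty spindle at the loading place: rose within 3 mm of its top face, within 5 mm of its axis (z of knob in the frame of nest between -0.004 and 0.003 m and horizontal distance between knob and nest below 0.005 m and value of joint dial between -0.25 and 0.25 rad), for 0.2 s.
3. the keeper is slid home over the rose (within 4 mm), the knob still seated, the dial still in its first click (all of step 2 and value of joint keeper below 0.004 m), for 0.1 s.
At the end, for the whole second after the job is handed in: The dial rests in the first click counter-clockwise of its start (1.047 rad, within about 0.067), the keeper is home within 4 mm, and the brass knob is upright and at rest on its spindle under the keeper: rose within 3 mm of the spindle's top face and 5 mm of its axis (value of joint dial between 0.98 and 1.115 rad and velocity of joint dial between -0.05 and 0.05 rad/s and value of joint keeper below 0.004 m and z of knob in the frame of nest between -0.004 and 0.003 m and horizontal distance between knob and nest below 0.005 m and angle between knob's own z axis and vertical below 0.08 rad and linear speed of knob below 0.02 m/s); the robot touches nothing.
It fails at once if the knob is rammed against the machine with more than 150 N (contact force between knob and machine above 150 N).
It fails at once if the dial is turned backwards out of its click, or more than half a click too far (value of joint dial below -0.5 rad or value of joint dial above 1.57 rad).
It fails at once if another knob is moved by more than 15 mm (distance of any of knob_dark, knob_steel from where it was at the start of the episode above 0.015 m).
It fails at once if something else on the bench is moved by more than 25 mm (distance of any of padlock, polish, screwdriver from where it was at the start of the episode above 0.025 m).
It also fails if it takes over 72 s, if anything falls off the work surface, if the arm or the gripper's body presses on something with over 40 N, if the wrist force passes 120 N, or if a joint passes its speed limit or range.

## Robot

A 6-joint arm with a two-finger parallel gripper is mounted at the origin on the work surface. World frame = base frame: x ahead of the robot, y to its left, z up, the work surface at z = 0. Lengths are in mm, angles in rad, forces in N, time in s.
With the tool pointing down it reaches from about 350 to 875 mm from the base axis. Payload 15.5 kg.
Tool frame: the origin (TCP) lies midway between the tips of the shut fingers; the grasp point (between the pads) lies 19 mm behind it; z points along the fingers, y is the line along which they close (so a half turn about z gives the same grasp; the last joint's range is limited). The gripper opens to 85 mm and grips with 20 to 120 N. Pads are 22 mm wide; open, the fingers measure 114 mm over their backs; the gripper's body (76 mm by 85 mm) begins 54 mm behind the grasp point. The pads swing forward as they close: fully open they stand 13 mm farther back than shut.
Start: joints at [-1.21, 0.494, 1.345, -0, 1.302, -0.096], TCP at [275.114, -561.194, 231.277] pointing down, gripper open.
Joint ranges: [-2.91, 2.91], [-0.82, 2.16], [0.22, 2.67], [-1.22, 4.37], [0.12, 2.79], [-3.08, 3.08]. Speed limits (rad/s): [1.89, 1.89, 2.57, 3.01, 3.01, 3.01].

## Interface

Orientations are given as a 3x3 rotation matrix whose columns are the frame's x, y, z axes.
In Python, from workcell import ctrl, ticket, capture, read_state gives the robot as it stands (ctrl), with the cameras as plain functions, the job (ticket) and the readings as plain functions.
- The arm moves only by the tool drive_effector, called after "Emit:" by a JSON object that holds its "op" and its "data", one argument or row to a line. Schema: {"type":"object","properties":{"steps":{"type":"array","items":{"type":"object","properties":{"sx":{"type":"number"},"sy":{"type":"number"},"sz":{"type":"number"},"wx":{"type":"number"},"wy":{"type":"number"},"wz":{"type":"number"}},"additionalProperties":false},"minItems":1,"maxItems":8},"finger_gap":{"type":"number"},"grip_n":{"type":"number"},"only":{"type":"string"},"quiet":{"type":"boolean"},"lines":{"type":"string"}},"required":["steps"],"additionalProperties":false}. steps is a list of rows, 1 to 8 of them, each an object with the fields sx, sy, sz (the shift in normalised numbers (1 is 800 mm)), wx, wy, wz (a rotation vector in fractions of the full range, 1 being 4 rad); a field left out counts as zero; each row is the pose to reach, as a shift and turn from the pose commanded when the call began, along the tool's axes at that moment; what a row does not reach only later rows make up. A row lasts 1/8 s, in which the tool goes at most 62.5 mm and 0.188 rad, less where a joint would pass 70% of its speed; a pose out of reach is approached as far as the arm can. finger_gap is the opening from 0.0 (shut) to 1.0 (fully open), set as the call begins (left out keeps the last). The fingers move at their own pace and stop on an object; grip_n is the grip in N (left out, the last holds). Time passes only in rows, so rows that do not move let the fingers close. The tool returns the time, the measured TCP pose, the force, the opening and the grip force at its end. only (a regular expression) keeps the lines of the reply that match it, lines (a string "A,B") keeps lines A to B, and quiet returns only ok. No shift or turn number may pass 1 either way. Input that does not fit is refused with a message, and nothing moves.
- read_state(): the state, without advancing time (a new reading comes with each control period).
- capture(name): name is "scene" or "side" or "wrist"; returns a dict with "img" (420x560x3 uint8, red, green, blue), "K" (3x3 intrinsics, pixels), "dist" ([k1, k2, p1, p2, k3] as OpenCV has them; the pictures are not rectified), "T" (4x4, takes a point from camera to world coordinates). Camera axes: x right, y down, z forward; pixel columns grow to the right and rows downward; lengths in mm; the calibration is good to about 2 mm. A picture is of the moment at which its call begins. There is no depth.
- ticket.hand_in(): hands the job in; it is judged then, once.
The state is a dict: "time": time; "q": joint angles; "joint_velocities": joint speeds; "joint_efforts": joint torques, N m; "tool_pos": TCP position; "orientation": TCP orientation; "ft_force": force on the tool from outside, world axes, zero at the start; "moment": the same for the moment, N m; "width": opening from 0.0 (shut) to 1.0 (fully open); "grasp_force": force on a finger pad.
Only numpy, scipy, OpenCV 4.12 (cv2) and the standard library are available. Lean on these libraries where they do the work, as an engineer would, in place of code of your own. Each camera call takes 0.05 s, during which the arm holds its last target. There are 200 camera calls.

## Working session

There is one attempt and no reset: what is moved stays moved. The work goes in short steps, Python scripts to look and compute and a tool call to move; the robot and the scene stay as the last step left them, time stands still between calls to the robot, and variables do not carry over. Pictures are saved under pics/ and viewed, at most 10 in all, crops included, and the job is handed in when it is done.

```bash
ls; mkdir -p pics
```

Run:
```python
from workcell import ctrl, ticket, capture, read_state
import cv2,numpy as np,pickle
d={}
for n in("scene","side","wrist"):
    c=capture(n);d[n]=c;cv2.imwrite(f"pics/a_{n}.png",c["img"][:,:,::-1]);print(n,c["K"].tolist(),c["dist"],np.round(c["T"],3).tolist())
pickle.dump(d,open("a.pkl","wb"))
s=read_state();print(s["orientation"],s["time"],s["ft_force"])
```

```text
pics
workcell.py
scene [[390.3446261307949, 0.0, 281.1524902258757], [0.0, 390.3446261307949, 210.94533963261205], [0.0, 0.0, 1.0]] [-0.09242049  0.          0.          0.          0.        ] [[-0.45, 0.73, -0.514, 1041.509], [0.893, 0.369, -0.258, 56.897], [0.002, -0.575, -0.818, 906.512], [0.0, 0.0, 0.0, 1.0]]
side [[471.0894443327616, 0.0, 283.98375386880605], [0.0, 471.0894443327616, 209.3929057867794], [0.0, 0.0, 1.0]] [-0.01157007  0.          0.          0.          0.        ] [[-0.884, -0.3, 0.358, 129.487], [-0.467, 0.577, -0.67, 609.082], [-0.005, -0.76, -0.65, 886.244], [0.0, 0.0, 0.0, 1.0]]
wrist [[292.45428527583476, 0.0, 278.88265148465234], [0.0, 292.45428527583476, 212.03170847339337], [0.0, 0.0, 1.0]] [-0.02901886  0.          0.          0.          0.        ] [[0.44, -0.865, -0.239, 334.891], [-0.898, -0.425, -0.115, -529.715], [-0.002, 0.266, -0.964, 373.538], [0.0, 0.0, 0.0, 1.0]]
[[ 8.97920639e-01  4.40157279e-01 -3.08420035e-04]
 [ 4.40157371e-01 -8.97920198e-01  8.98421606e-04]
 [ 1.18510231e-04 -9.42464654e-04 -9.99999549e-01]] 0.15 [ 0.36694599  0.01193917 -0.37342659]
```

View pics/a_scene.png

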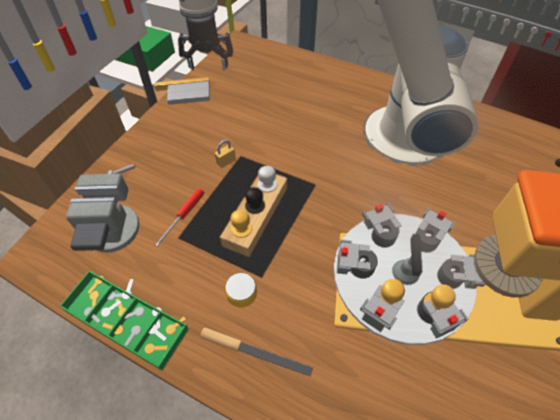

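View pics/a_side.png

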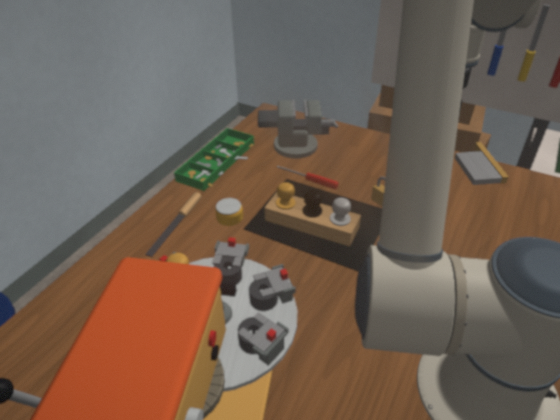

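The scene view shows the brass knob at about (240,220), then dark at (254,199) and steel at (266,177). The loading spindle's red tab is at (349,257), on the side away from the head. The two loaded spindles are at (392,290) and (442,296), which agrees with CCW.

Create h.py:
```python
import cv2,numpy as np
from workcell import ctrl, ticket, capture, read_state
def ray(c,px):
    u=cv2.undistortPoints(np.array(px,float).reshape(-1,1,2),np.array(c["K"]),np.array(c["dist"])).reshape(-1,2)
    T=np.array(c["T"]);d=np.c_[u,np.ones(len(u))]@T[:3,:3].T
    return T[:3,3],d
def onz(c,px,z):
    o,d=ray(c,px);return o+d*((z-o[2])/d[:,2])[:,None]
def proj(c,P):
    T=np.array(c["T"]);R=T[:3,:3];p=(np.atleast_2d(P)-T[:3,3])@R
    return cv2.projectPoints(p,np.zeros(3),np.zeros(3),np.array(c["K"]),np.array(c["dist"]))[0].reshape(-1,2)
def tri(c1,p1,c2,p2):
    A=np.zeros((3,3));b=np.zeros(3)
    for c,p in((c1,p1),(c2,p2)):
        o,d=ray(c,[p]);d=d[0]/np.linalg.norm(d[0]);M=np.eye(3)-np.outer(d,d);A+=M;b+=M@o
    return np.linalg.solve(A,b)
def blobs(c,lo,hi,amin=8):
    h=cv2.cvtColor(c["img"],cv2.COLOR_RGB2HSV);m=np.zeros(h.shape[:2],np.uint8)
    if lo[0]>hi[0]: m=cv2.inRange(h,lo,(180,)+hi[1:])|cv2.inRange(h,(0,)+lo[1:],hi)
    else: m=cv2.inRange(h,lo,hi)
    n,_,s,ce=cv2.connectedComponentsWithStats(m)
    return [(np.round(ce[i],1),s[i]) for i in range(1,n) if s[i,4]>=amin]
def rel(P):  # world -> tool-axes displacement from TCP
    s=read_state();return np.array(s["orientation"]).T@(np.array(P)-s["tool_pos"])
```

Run:
```python
from h import *;import pickle
d=pickle.load(open("a.pkl","rb"))
for n in("scene","side"):
    c=d[n];print(n)
    for b in blobs(c,(172,150,90),(6,255,255)):
        print("red",b[0],b[1],onz(c,[b[0]],143)[0].round(0))
    for b in blobs(c,(12,150,90),(28,255,255),40):
        print("brass",b[0],b[1],onz(c,[b[0]],94)[0].round(0))
cv2.imwrite("pics/z1.png",np.hstack([cv2.resize(d["scene"]["img"][190:340,320:490],None,fx=3.5,fy=3.5,interpolation=2)])[:,:,::-1])
```

```text
scene
red [128.1   5.8] [124   0   9  13  76] [  -67. -1198.   143.]
red [66.6 40. ] [ 57  25  19  30 213] [  228. -1246.   143.]
red [547.7  33.4] [546  32   5   5  14] [-675.  368.  143.]
red [557.4  45.7] [555  42   5   8  10] [-599.  408.  143.]
red [503.2  68. ] [496  54  17  27 117] [-319.  227.  143.]
red [190.3 202.8] [177 188  27  31 288] [ 640. -392.  143.]
red [378.9 206.2] [376 204   7   6  30] [442.  22. 143.]
red [441.4 214.2] [438 211   8   8  41] [396. 166. 143.]
red [344.3 250.9] [342 248   6   8  38] [596.  -8. 143.]
red [379.3 310.7] [376 307   8   9  49] [694. 108. 143.]
red [452.5 319.1] [448 315  10   9  57] [645. 251. 143.]
brass [107.8  12.2] [101   0  14  26 173] [  -60. -1325.    94.]
brass [43.8 56.1] [ 34  41  20  31 232] [  296. -1330.    94.]
brass [359.7  69.9] [351  66  20   9  48] [-129. -225.   94.]
brass [185.6  79.4] [156  70  53  19 187] [ 189. -736.   94.]
brass [227.6 110.8] [216 104  24  14  82] [ 265. -521.   94.]
brass [156.9 113.5] [144 107  25  13  89] [ 373. -716.   94.]
brass [133.8 128. ] [126 120  17  17  50] [ 458. -740.   94.]
brass [
[... 3877 characters left out ...]
 415.5] [507 412  19   8  54] [760. 433.  94.]
side
red [321.4 179.3] [307 173  31  14 183] [ 509. -310.  143.]
red [231.5 240.2] [228 237   8   8  45] [594.  -8. 143.]
red [163.2 257.9] [160 255   7   7  32] [696. 107. 143.]
red [284.  272.3] [281 269   7   8  40] [444.  22. 143.]
red [211.9 337.9] [209 331   7  16  88] [487. 226. 143.]
red [271.2 333.8] [268 330   7   9  49] [394. 168. 143.]
brass [284.5 186.6] [279 183  13   9  74] [ 610. -294.   94.]
brass [285.1 203.2] [277 197  17  11  99] [ 575. -232.   94.]
brass [230.5 218.2] [216 208  28  18 238] [ 670. -115.   94.]
brass [177.8 258.4] [167 253  21  11 179] [702.  59.  94.]
brass [195.4 358. ] [174 288  46 132 268] [512. 252.  94.]
```

View pics/z1.png

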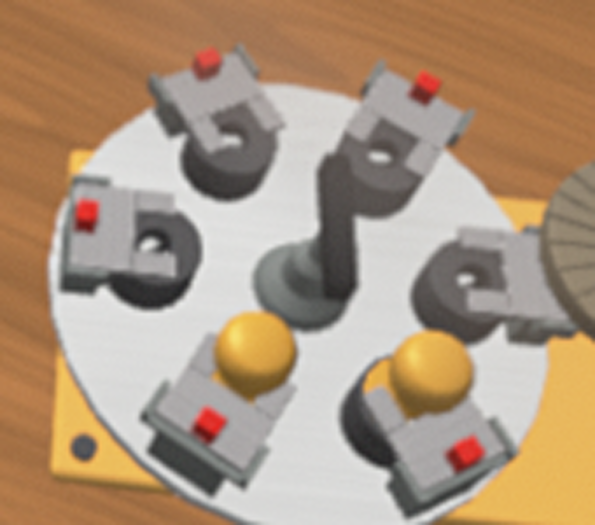

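Units first: shifts go in shares of 800 mm and turns go in shares of 4 rad. So 334 mm / 800 = 0.4175, 292 mm / 800 = 0.365, -1.2 rad / 4 = -0.3.

Emit:
{"op": "drive_effector", "data": {
  "steps": [
    {"sx": 0.05,"sy": -0.0338,"wz": -0.0375},
    {"sx": 0.1025,"sy": -0.0688,"wz": -0.075},
    {"sx": 0.155,"sy": -0.1038,"wz": -0.1125},
    {"sx": 0.2075,"sy": -0.1388,"wz": -0.15},
    {"sx": 0.26,"sy": -0.175,"wz": -0.1875},
    {"sx": 0.3125,"sy": -0.21,"wz": -0.225},
    {"sx": 0.365,"sy": -0.245,"wz": -0.2625},
    {"sx": 0.4175,"sy": -0.2813,"wz": -0.3}
  ],
  "finger_gap": 1.0,
  "grip_n": 40
}}

```text
time: 1.15
tool_pos: [476.6, -210.6, 231.2]
orientation: [[-0.09, 0.996, -0.0], [0.996, 0.09, -0.0], [0.0, -0.0, -1.0]]
ft_force: [-0.1, -0.2, -0.1]
width: 1.003
grasp_force: 0.0
```

Run:
```python
from h import *
T=np.array([593.5,-7,215]);print(rel(T),read_state()["q"])
R=np.array(read_state()["orientation"]);print(np.arctan2(R[1,0],R[0,0]),np.radians(108.8))
```

```text
[192.32983041 134.73741642  16.21888738] [-5.30795878e-01  3.48128888e-01  1.59947885e+00 -4.36023061e-05
  1.19404727e+00 -6.20615845e-01]
1.6606323356467878 1.8989182261698305
```

Converted, 192 mm / 800 = 0.24, 144 mm / 800 = 0.18, -0.238 rad / 4 = -0.0595.

Emit:
{"op": "drive_effector", "data": {
  "steps": [
    {"sx": 0.06,"sy": 0.0425,"sz": 0.005,"wz": -0.02},
    {"sx": 0.12,"sy": 0.0838,"sz": 0.01,"wz": -0.04},
    {"sx": 0.18,"sy": 0.1263,"sz": 0.015,"wz": -0.0595},
    {"sx": 0.24,"sy": 0.1688,"sz": 0.02,"wz": -0.0595},
    {"sx": 0.24,"sy": 0.1688,"sz": 0.02,"wz": -0.0595},
    {"sx": 0.24,"sy": 0.1688,"sz": 0.02,"wz": -0.0595}
  ]
}}

```text
time: 1.9
tool_pos: [593.8, -9.4, 215.0]
orientation: [[-0.318, 0.948, -0.001], [0.948, 0.318, -0.0], [0.0, -0.001, -1.0]]
ft_force: [-0.8, -0.1, 0.4]
width: 0.997
grasp_force: 0.0
```

Run:
```python
from h import *;import pickle
c=capture("wrist");pickle.dump(c,open("b.pkl","wb"));cv2.imwrite("pics/b.png",c["img"][:,:,::-1])
for b in blobs(c,(172,150,60),(6,255,255),30):print(b[0],b[1],onz(c,[b[0]],148)[0])
print(proj(c,[[578.3,37.6,115],[578.3,37.6,99]]),read_state()["tool_pos"])
```

```text
[463.7 114. ] [445 100  38  28 718] [688.8201103  108.44427224 148.        ]
[ 95.8 117.1] [ 78 104  37  27 694] [448.23936053  25.60706073 148.        ]
[280.2 220.8] [270 210  21  22 414] [593.32603673  -4.82003551 148.        ]
[[279.23195423 156.4132692 ]
 [279.24198055 154.934949  ]] [593.68025593 -10.02122848 215.13954688]
```

View pics/b.png

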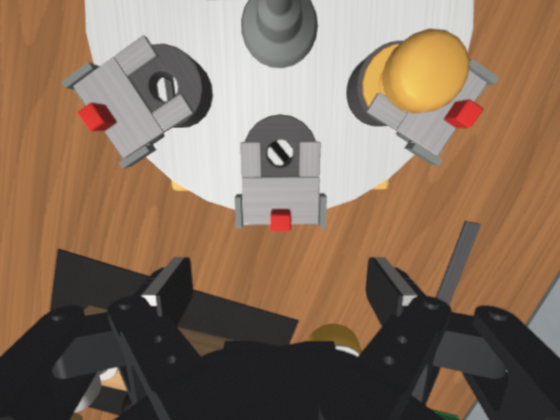

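The wrist view shows the loading tab at (280,221). The bore is at about (279,153), with the dark slot running across it from upper left to lower right. I'll measure the slot angle and bore centre, then go down onto the tab.

Run:
```python
from h import *;import pickle
c=pickle.load(open("b.pkl","rb"))
g=cv2.cvtColor(c["img"],cv2.COLOR_RGB2GRAY)[132:176,258:302]
for r in g[6:36,6:38]:print(' '.join(f"{v:3d}" for v in r))
```

```text
94  92  94  93  93  93  94  94  93  94  93  93  93  96  99 102 106 106 104 101  98  96  95  94  94  94  94  94  92  93  93  92
 92  92  93  92  93  93  92  91  92  91  90  88  91 108 126 139 145 145 139 129 118 110 100  96  95  93  93  91  92  92  92  91
 91  92  91  91  91  91  91  90  88  84  79  73  92 138 172 188 195 195 189 181 169 148 119 100  94  93  92  93  91  91  91  90
 91  91  91  92  91  90  88  84  77  68  57  52  88 151 194 214 218 219 219 218 214 194 155 114  97  95  94  93  93  92  92  92
 93  93  93  93  91  88  84  72  57  44  34  35  63 117 170 207 220 224 224 224 222 215 190 149 110  97  96  96  95  93  93  94
 94  94  94  94  91  84  71  55  39  32  27  26  36  69 123 179 215 223 224 223 222 220 215 191 149 110  97  97  96  94  94  94
 93  93  92  91  84  71  55  37  29  27  25  27  26  37  78 141 196 219 222 222 222 222 222 217 192 144 104  96  97  96  95  94
 92  92  91  87  75  59  46  37  30  26  28  26  26  28  45  96 160 203 218 221 223 224 225 224 216 180 129  98  96  96  93  93
 91  90  89  82  75  78  77  59  37  26  25  27  25  27  29  54 108 166 204 2
[... 2038 characters left out ...]
 214 177 117  62  44  44  44  46  52  66  80  88  91  93  93
 93  92  92  92  86  79  66  55  65 111 163 198 214 218 219 219 218 214 182 124  68  46  43  45  51  63  78  89  92  93  93  94
 93  94  93  93  91  87  79  67  60  70 104 142 167 181 184 187 188 180 149 100  58  45  48  53  62  75  87  92  92  94  94  93
 93  92  92  93  92  91  87  80  73  68  67  81  97 107 114 122 126 116  93  65  52  52  57  67  76  85  90  91  92  92  93  92
 91  92  92  91  92  91  89  87  83  77  72  65  61  61  64  68  70  67  59  58  59  66  74  81  86  89  90  90  90  91  90  90
 91  91  91  91  90  90  90  90  88  86  83  79  74  70  69  66  67  68  70  73  76  81  85  89  89  91  90  89  90  91  90  90
```

Converted, 74 mm / 800 = 0.0925, 64 mm / 800 = 0.08.

Emit:
{"op": "drive_effector", "data": {
  "steps": [
    {"sx": 0.005,"sz": 0.02},
    {"sx": 0.005,"sz": 0.04},
    {"sx": 0.005,"sz": 0.06},
    {"sx": 0.005,"sz": 0.08},
    {"sx": 0.005,"sz": 0.0925},
    {"sx": 0.005,"sz": 0.0925}
  ],
  "finger_gap": 0.5
}}

```text
time: 2.7
tool_pos: [592.5, -5.6, 140.5]
orientation: [[-0.317, 0.948, -0.001], [0.948, 0.317, 0.0], [0.001, -0.001, -1.0]]
ft_force: [0.3, -0.3, 0.1]
width: 0.498
grasp_force: 0.0
```

Run:
```python
from h import *
print(rel([593.5,-6,148]))
```

```text
[-0.68730693  0.77629423 -7.54201606]
```

Converted, 8 mm / 800 = 0.01, 4 mm / 800 = 0.005.

Emit:
{"op": "drive_effector", "data": {
  "steps": [
    {"sx": -0.0013,"sz": 0.005},
    {"sx": -0.0013,"sz": 0.01},
    {"sx": -0.0013,"sz": 0.01},
    {"sx": -0.0013,"sz": 0.01}
  ],
  "finger_gap": 0.5
}}

```text
time: 3.2
tool_pos: [593.3, -6.5, 133.4]
orientation: [[-0.317, 0.948, 0.0], [0.948, 0.317, -0.0], [-0.0, 0.0, -1.0]]
ft_force: [-0.4, 0.1, -0.0]
width: 0.497
grasp_force: 0.0
```

Emit:
{"op": "drive_effector", "data": {
  "steps": [
    {},
    {},
    {},
    {}
  ],
  "finger_gap": 0.0,
  "grip_n": 40
}}

```text
time: 3.7
tool_pos: [593.5, -6.5, 133.6]
orientation: [[-0.317, 0.948, 0.001], [0.948, 0.317, 0.0], [-0.0, 0.001, -1.0]]
ft_force: [1.2, 1.6, 4.8]
width: 0.175
grasp_force: 40.7
```

Run:
```python
from h import *;import pickle
c=pickle.load(open("b.pkl","rb"))
P=onz(c,[[258+6+14,132+6+5],[258+6+23,132+6+16]],99);d=P[1]-P[0];print("slot",np.degrees(np.arctan2(d[1],d[0])))
P=onz(c,[[258+6+8.3,132+6+10],[258+6+18.3,132+6+23]],99);d=P[1]-P[0];print("slot",np.degrees(np.arctan2(d[1],d[0])))
print(onz(c,[[279.8,152.5]],115), onz(c,[[279.4,151.2]],99))
w=capture("side");pickle.dump(w,open("c.pkl","wb"))
for b in blobs(w,(172,150,60),(6,255,255),10):print(b[0],b[1])
```

```text
slot -31.526962417019657
slot -33.547178194191886
[[577.73567781  40.73766546 115.        ]] [[577.41126773  40.67868181  99.        ]]
[465.3  53.2] [460  41  11  27  86]
[556.7  75.9] [553  64   7  22  68]
[320.6 178.8] [306 173  32  12 172]
[230.  240.2] [228 237   5   8  32]
[163.1 257.9] [160 255   7   7  34]
[284.  272.7] [281 269   7   9  42]
[212.  337.9] [209 331   7  16  87]
[270.9 334. ] [268 330   7   9  50]
```

Converted, -44 mm / 800 = -0.055, -39 mm / 800 = -0.0488.

Emit:
{"op": "drive_effector", "data": {
  "steps": [
    {"sx": -0.01},
    {"sx": -0.02},
    {"sx": -0.03},
    {"sx": -0.04},
    {"sx": -0.0488},
    {"sx": -0.055},
    {"sx": -0.055}
  ]
}}

```text
time: 4.62
tool_pos: [607.0, -47.4, 133.5]
orientation: [[-0.317, 0.948, -0.0], [0.948, 0.317, 0.002], [0.002, 0.0, -1.0]]
ft_force: [-2.7, 10.0, 8.3]
width: 0.174
grasp_force: 41.1
```

Run:
```python
from h import *
w=capture("side")
for b in blobs(w,(172,150,60),(6,255,255),10):
  if 150<b[0][0]<300:print(b[0],onz(w,[b[0]],143)[0])
```

```text
[234.9 227.6] [609.71777683 -47.23012702 143.        ]
[163.2 257.7] [696.34182491 106.50843971 143.        ]
[284.2 272.9] [442.79128024  23.50933213 143.        ]
[212.  337.9] [486.38545184 226.10819599 143.        ]
[270.8 334.1] [394.35333859 168.5431402  143.        ]
```

Converted, -3 mm / 800 = -0.0038, -1.5 mm / 800 = -0.0019.

Emit:
{"op": "drive_effector", "data": {
  "steps": [
    {"sx": -0.0019},
    {"sx": -0.0038},
    {"sx": -0.0038}
  ]
}}

```text
time: 5.05
tool_pos: [606.7, -47.8, 133.4]
orientation: [[-0.318, 0.948, -0.003], [0.948, 0.318, 0.005], [0.006, -0.001, -1.0]]
ft_force: [-8.0, 28.1, 16.4]
width: 0.174
grasp_force: 41.9
```

Emit:
{"op": "drive_effector", "data": {
  "steps": [
    {"sx": 0.0038},
    {"sx": 0.0038},
    {"sx": 0.0038},
    {"sx": 0.0038,"sz": -0.05},
    {"sx": 0.0038,"sz": -0.1125},
    {"sx": 0.0038,"sz": -0.1375}
  ],
  "finger_gap": 0.5
}}

```text
time: 5.8
tool_pos: [608.2, -48.7, 246.2]
orientation: [[-0.317, 0.948, 0.004], [0.948, 0.317, -0.001], [-0.002, 0.003, -1.0]]
ft_force: [1.1, -0.2, -0.6]
width: 0.498
grasp_force: 0.0
```

Run:
```python
from h import *;import pickle
d=pickle.load(open("a.pkl","rb"));s,w=d["scene"],d["side"]
for n,a,b in(("brass",(240.5,218),(285.5,190)),("dark",(254.5,197),(312,203)),("steel",(266.5,174.5),(342,206))):
    print(n,tri(s,a,w,b),onz(s,[a],94),onz(w,[b],94))
print(read_state()["q"],read_state()["tool_pos"])
```

```text
brass [ 598.45062188 -279.04944371   96.73566981] [[ 596.67384156 -280.53989523   94.        ]] [[ 600.12224843 -281.62635237   94.        ]]
dark [ 517.95403419 -282.92443912   81.89318045] [[ 522.865804   -281.22319191   94.        ]] [[ 512.65315358 -264.84760856   94.        ]]
steel [ 438.88758328 -290.83357565   92.24736042] [[ 440.83170969 -289.39096233   94.        ]] [[ 438.06326537 -289.85861264   94.        ]]
[-1.77723148e-01  4.57232085e-01  1.36724187e+00 -1.31486228e-04
  1.31335052e+00 -5.00368908e-01] [608.20365232 -48.73399766 246.19992185]
```

Converted, -198 mm / 800 = -0.2475, -160 mm / 800 = -0.2, 1.44 rad / 4 = 0.36.

Emit:
{"op": "drive_effector", "data": {
  "steps": [
    {"sx": -0.05,"sy": -0.0375,"wz": 0.045},
    {"sx": -0.1,"sy": -0.075,"wz": 0.09},
    {"sx": -0.15,"sy": -0.1125,"sz": 0.0063,"wz": 0.135},
    {"sx": -0.2,"sy": -0.15,"sz": 0.0125,"wz": 0.18},
    {"sx": -0.2475,"sy": -0.1838,"sz": 0.025,"wz": 0.225},
    {"sx": -0.2475,"sy": -0.1838,"sz": 0.025,"wz": 0.27},
    {"sx": -0.2475,"sy": -0.1838,"sz": 0.025,"wz": 0.315},
    {"sx": -0.2475,"sy": -0.1838,"sz": 0.025,"wz": 0.36}
  ],
  "finger_gap": 1.0
}}

```text
time: 6.8
tool_pos: [530.4, -283.2, 223.1]
orientation: [[0.902, 0.432, -0.0], [0.432, -0.902, -0.0], [-0.0, -0.0, -1.0]]
ft_force: [0.4, 0.4, -0.7]
width: 0.999
grasp_force: 0.0
```

Emit:
{"op": "drive_effector", "data": {
  "steps": [
    {"wz": 0.045},
    {"wz": 0.0975},
    {"wz": 0.0975},
    {"wz": 0.0975}
  ]
}}

```text
time: 7.3
tool_pos: [530.6, -282.8, 223.2]
orientation: [[0.998, 0.067, -0.0], [0.067, -0.998, -0.0], [-0.0, 0.0, -1.0]]
ft_force: [0.4, 0.8, -0.5]
width: 1.0
grasp_force: 0.0
```

Run:
```python
from h import *;import pickle
c=capture("wrist");pickle.dump(c,open("d.pkl","wb"));cv2.imwrite("pics/d.png",c["img"][:,:,::-1])
print(proj(c,[[598.5,-279.5,94],[598.5,-279.5,56]]))
h=cv2.cvtColor(c["img"],cv2.COLOR_RGB2HSV)
```

```text
[[282.45095292 130.15870741]
 [282.02596037 130.32340519]]
```

View pics/d.png

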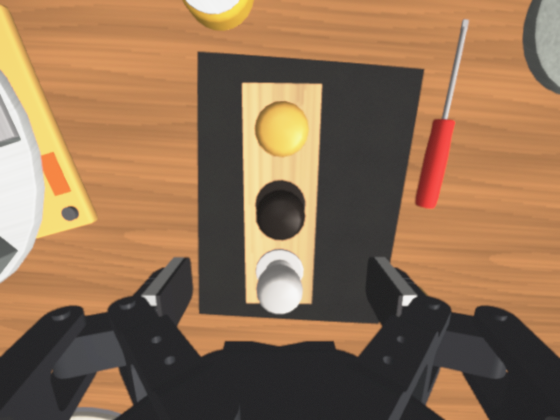

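The brass knob sits at (281.5,129.5), within 1 px of the prediction. I'll descend over it.

Converted, 152 mm / 800 = 0.19, 68.5 mm / 800 = 0.0856.

Emit:
{"op": "drive_effector", "data": {
  "steps": [
    {"sx": 0.0438,"sz": 0.025},
    {"sx": 0.0856,"sy": 0.0008,"sz": 0.075},
    {"sx": 0.0856,"sy": 0.0008,"sz": 0.1375},
    {"sx": 0.0856,"sy": 0.0008,"sz": 0.175},
    {"sx": 0.0856,"sy": 0.0008,"sz": 0.19},
    {"sx": 0.0856,"sy": 0.0008,"sz": 0.19},
    {"sx": 0.0856,"sy": 0.0008,"sz": 0.19}
  ],
  "finger_gap": 1.0
}}

```text
time: 8.22
tool_pos: [599.8, -279.4, 72.8]
orientation: [[0.998, 0.064, 0.002], [0.064, -0.998, -0.001], [0.002, 0.001, -1.0]]
ft_force: [0.1, 0.7, 0.2]
width: 1.001
grasp_force: 0.0
```

Emit:
{"op": "drive_effector", "data": {
  "steps": [
    {},
    {},
    {},
    {},
    {}
  ],
  "finger_gap": 0.0,
  "grip_n": 60
}}

```text
time: 8.85
tool_pos: [599.3, -279.1, 72.2]
orientation: [[0.998, 0.064, 0.001], [0.064, -0.998, -0.001], [0.001, 0.001, -1.0]]
ft_force: [-2.6, 0.7, 8.3]
width: 0.547
grasp_force: 60.6
```

Converted, -420 mm / 800 = -0.525, -370 mm / 800 = -0.4625.

Emit:
{"op": "drive_effector", "data": {
  "steps": [
    {"sz": -0.0313},
    {"sz": -0.0875},
    {"sz": -0.1625},
    {"sz": -0.2375},
    {"sz": -0.3125},
    {"sz": -0.3875},
    {"sz": -0.4625},
    {"sz": -0.525}
  ]
}}

```text
time: 9.85
tool_pos: [598.6, -278.6, 493.8]
orientation: [[0.998, 0.064, 0.001], [0.064, -0.998, -0.001], [0.001, 0.001, -1.0]]
ft_force: [1.5, -1.4, -4.1]
width: 0.547
grasp_force: 62.4
```

Emit:
{"op": "drive_effector", "data": {
  "steps": [
    {},
    {}
  ]
}}

```text
time: 10.1
tool_pos: [598.8, -278.8, 490.0]
orientation: [[0.998, 0.064, -0.002], [0.064, -0.998, 0.001], [-0.002, -0.001, -1.0]]
ft_force: [0.9, 0.5, -3.8]
width: 0.552
grasp_force: 62.7
```

Run:
```python
from h import *;import pickle
s=read_state();t=s["tool_pos"];print(t,s["ft_force"])
O=np.array(t)+[0,0,50-72.2]
im=[]
d={}
for n in("scene","side"):
    c=capture(n);d[n]=c;p=proj(c,[O,O+[0,0,-36]]);print(n,p)
    u,v=p.mean(0).astype(int);r=c["img"][max(v-30,0):v+30,u-30:u+30];im.append(cv2.resize(r,(390,390),interpolation=2))
pickle.dump(d,open("e.pkl","wb"))
cv2.imwrite("pics/e.png",np.hstack(im)[:,:,::-1])
```

```text
[ 598.8222926  -278.77324922  489.95460305] [ 0.91188647  0.54840229 -3.80886696]
scene [[223.13534414  99.00394122]
 [225.41205017 114.86900883]]
side [[284.86459351  57.2598105 ]
 [284.9309861   72.75028801]]
```

View pics/e.png

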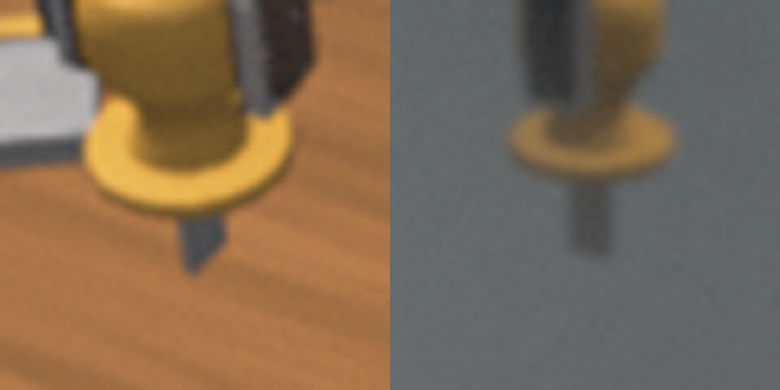

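The tailpiece shows clearly below the rose. In the scene crop its lower edge runs from about (192,272) to (225,240). In the side crop it spans about (570,250) to (608,257).

Run:
```python
from h import *;import pickle
d=pickle.load(open("e.pkl","rb"))
def f(n,off,A,z=432):
    P=onz(d[n],np.array(A)/6.5+off-0.42,z);e=P[-1]-P[0];print(n,P.round(1).tolist(),np.hypot(*e[:2]),np.degrees(np.arctan2(e[1],e[0])))
f("scene",[194,76],[(192,272),(225,240)]);f("scene",[194,76],[(188,272),(225,241)])
f("side",[254,35],[(180,250),(218,257)])
```

Run:
```python
import numpy as np
# expected projected width in side view vs angle: view az
az=np.arctan2(609+279,129-599);print(np.degrees(az))
for a in range(0,180,15):
    w=abs(16*np.sin(np.radians(a)-az))+abs(4*np.cos(np.radians(a)-az));print(a,round(w,1),end='; ')
```

```text
scene [[606.8, -278.7, 432.0], [591.3, -277.4, 432.0]] 15.543331808176783 175.44067722292496
scene [[607.3, -279.7, 432.0], [591.6, -277.2, 432.0]] 15.818477053276567 171.06823326090807
side [[605.2, -273.2, 432.0], [590.9, -274.2, 432.0]] 14.314382219467278 -175.9236876522863
117.89134163228174
0 16.0; 15 16.5; 30 16.1; 45 16.5; 60 15.7; 75 13.8; 90 11.0; 105 7.5; 120 4.6; 135 8.5; 150 11.9; 165 14.4;
```

Run:
```python
from h import *;import pickle
d=pickle.load(open("e.pkl","rb"))
im=[]
for n in("scene","side"):
    c=d[n];p=proj(c,[[578.3,37.6,115]])[0];u,v=np.round(p).astype(int)-20;print(n,p,(u,v))
    r=cv2.resize(c["img"][v:v+40,u:u+40],(400,400),interpolation=2);
    a=np.linspace(0,2*np.pi,60)
    for R in(11,31):
        q=proj(c,np.c_[578.3+R*np.cos(a),37.6+R*np.sin(a),0*a+115])
        for x in ((q-(u,v)+.5)*10).astype(int):cv2.circle(r,tuple(int(i) for i in x),1,(0,255,0),-1)
    im.append(r)
cv2.imwrite("pics/f.png",np.hstack(im)[:,:,::-1])
```

```text
scene [364.02417424 258.76382851] (np.int64(344), np.int64(239))
side [227.29633961 264.34445061] (np.int64(207), np.int64(244))
```

Emit:
{"op": "drive_effector", "data": {
  "steps": [
    {"sz": 0.0625,"wz": 0.0425},
    {"sz": 0.125,"wz": 0.085},
    {"sz": 0.1875,"wz": 0.125},
    {"sz": 0.25,"wz": 0.125},
    {"sz": 0.2875,"wz": 0.125},
    {"sz": 0.2875,"wz": 0.125}
  ]
}}

```text
time: 10.95
tool_pos: [597.3, -277.9, 258.0]
orientation: [[0.906, -0.423, -0.006], [-0.423, -0.906, 0.003], [-0.007, -0.001, -1.0]]
ft_force: [0.3, -0.5, -3.1]
width: 0.554
grasp_force: 62.5
```

View pics/f.png

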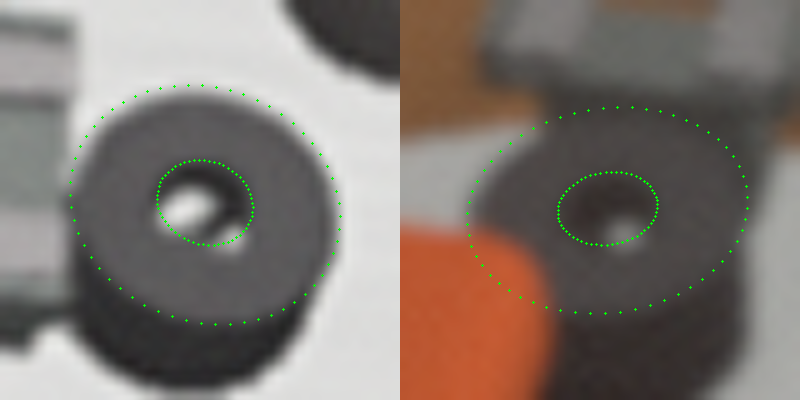

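Converted, -279 mm / 800 = -0.3488, -151 mm / 800 = -0.1888.

Emit:
{"op": "drive_effector", "data": {
  "steps": [
    {"sx": -0.0325,"sy": -0.06},
    {"sx": -0.0663,"sy": -0.1213},
    {"sx": -0.0988,"sy": -0.1825},
    {"sx": -0.1325,"sy": -0.2438},
    {"sx": -0.165,"sy": -0.3038},
    {"sx": -0.1888,"sy": -0.3488},
    {"sx": -0.1888,"sy": -0.3488},
    {"sx": -0.1888,"sy": -0.3488}
  ]
}}

```text
time: 11.95
tool_pos: [580.5, 37.5, 262.3]
orientation: [[0.907, -0.422, 0.001], [-0.422, -0.907, -0.0], [0.001, -0.0, -1.0]]
ft_force: [0.8, 1.0, -3.3]
width: 0.55
grasp_force: 63.2
```

Run:
```python
from h import *
print(read_state()["q"],rel([578.3,38.6,178]))
```

```text
[-3.79559778e-02  4.03072556e-01  1.41385981e+00 -3.17676844e-04
  1.32330215e+00  1.96871385e+00] [-2.55434908e+00 -6.12523585e-02  8.42605755e+01]
```

Converted, 84 mm / 800 = 0.105, -2.5 mm / 800 = -0.0031.

Emit:
{"op": "drive_effector", "data": {
  "steps": [
    {"sx": -0.0031,"sz": 0.025},
    {"sx": -0.0031,"sz": 0.0563},
    {"sx": -0.0031,"sz": 0.0875},
    {"sx": -0.0031,"sz": 0.105},
    {"sx": -0.0031,"sz": 0.105},
    {"sx": -0.0031,"sz": 0.105}
  ]
}}

```text
time: 12.7
tool_pos: [578.4, 38.5, 178.2]
orientation: [[0.906, -0.423, 0.001], [-0.423, -0.906, -0.0], [0.001, -0.0, -1.0]]
ft_force: [0.5, 0.5, -2.3]
width: 0.549
grasp_force: 63.2
```

Run:
```python
from h import *;import pickle
t=read_state()["tool_pos"];print(t)
im=[];d={}
z0=t[2]-22.2
for n in("scene","side"):
    c=capture(n);d[n]=c;p=proj(c,[[578.3,38.6,130]])[0];u,v=np.round(p).astype(int)-25
    r=cv2.resize(c["img"][v:v+50,u:u+50],(400,400),interpolation=2)
    a=np.linspace(0,2*np.pi,60)
    for R,z,x,y in((28,z0+6,t[0],t[1]),(31,115,578.3,38.6)):
        q=proj(c,np.c_[x+R*np.cos(a),y+R*np.sin(a),0*a+z])
        for k in ((q-(u,v)+.5)*8).astype(int):cv2.circle(r,tuple(int(i) for i in k),1,(0,255,0),-1)
    im.append(r)
pickle.dump(d,open("g.pkl","wb"))
cv2.imwrite("pics/g.png",np.hstack(im)[:,:,::-1])
```

```text
[578.42309856  38.52889755 178.21553224]
```

View pics/g.png

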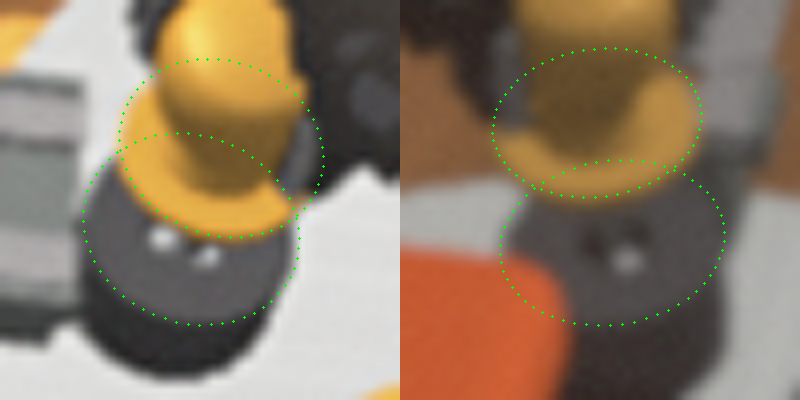

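Rose and spindle outlines match the predictions in both views to under about 1 mm. I'll lower gently.

Converted, 11 mm / 800 = 0.0138, 9 mm / 800 = 0.0113.

Emit:
{"op": "drive_effector", "data": {
  "steps": [
    {"sz": 0.0038},
    {"sz": 0.0075},
    {"sz": 0.0113},
    {"sz": 0.0138},
    {"sz": 0.0138}
  ]
}}

```text
time: 13.42
tool_pos: [577.7, 38.8, 166.1]
orientation: [[0.906, -0.422, -0.0], [-0.422, -0.906, 0.0], [-0.0, 0.0, -1.0]]
ft_force: [0.2, 0.3, -3.1]
width: 0.55
grasp_force: 63.2
```

Emit:
{"op": "drive_effector", "data": {
  "steps": [
    {"sz": 0.0038},
    {"sz": 0.0075},
    {"sz": 0.01},
    {"sz": 0.01}
  ]
}}

```text
time: 13.92
tool_pos: [577.7, 38.8, 158.1]
orientation: [[0.906, -0.422, -0.0], [-0.422, -0.906, 0.0], [-0.0, 0.0, -1.0]]
ft_force: [0.5, -0.2, -2.4]
width: 0.544
grasp_force: 63.2
```

In the bore with no contact so far. Continuing in small steps.

Converted, 3 mm / 800 = 0.0038, 2 mm / 800 = 0.0025.

Emit:
{"op": "drive_effector", "data": {
  "steps": [
    {"sz": 0.0013},
    {"sz": 0.0025},
    {"sz": 0.0038},
    {"sz": 0.0038}
  ]
}}

```text
time: 14.42
tool_pos: [577.8, 38.8, 155.2]
orientation: [[0.906, -0.422, -0.0], [-0.422, -0.906, 0.0], [-0.0, 0.0, -1.0]]
ft_force: [0.7, -0.1, -3.3]
width: 0.545
grasp_force: 63.2
```

Converted, 3 mm / 800 = 0.0038, 2 mm / 800 = 0.0025.

Emit:
{"op": "drive_effector", "data": {
  "steps": [
    {"sz": 0.0013},
    {"sz": 0.0025},
    {"sz": 0.0038},
    {"sz": 0.0038}
  ]
}}

```text
time: 14.92
tool_pos: [577.8, 38.8, 152.2]
orientation: [[0.906, -0.423, -0.0], [-0.423, -0.906, -0.0], [-0.0, 0.0, -1.0]]
ft_force: [0.0, 0.3, -3.4]
width: 0.547
grasp_force: 63.2
```

Emit:
{"op": "drive_effector", "data": {
  "steps": [
    {"sz": 0.0013},
    {"sz": 0.0025},
    {"sz": 0.0038},
    {"sz": 0.0038}
  ]
}}

```text
time: 15.42
tool_pos: [577.8, 38.8, 149.2]
orientation: [[0.906, -0.422, -0.0], [-0.422, -0.906, 0.0], [-0.0, 0.0, -1.0]]
ft_force: [0.2, -0.9, -2.9]
width: 0.547
grasp_force: 63.2
```

The tip is 8 mm below the driver's top with no force, so it's in the slot. Lowering to the seat.

Converted, 10 mm / 800 = 0.0125, 8 mm / 800 = 0.01.

Emit:
{"op": "drive_effector", "data": {
  "steps": [
    {"sz": 0.0025},
    {"sz": 0.005},
    {"sz": 0.0075},
    {"sz": 0.01},
    {"sz": 0.0125},
    {"sz": 0.0125}
  ]
}}

```text
time: 16.18
tool_pos: [577.7, 38.8, 139.1]
orientation: [[0.906, -0.422, -0.0], [-0.422, -0.906, 0.0], [-0.0, 0.0, -1.0]]
ft_force: [0.7, -0.9, -4.4]
width: 0.549
grasp_force: 63.2
```

Emit:
{"op": "drive_effector", "data": {
  "steps": [
    {"sz": 0.0013},
    {"sz": 0.0025},
    {"sz": 0.0025}
  ]
}}

```text
time: 16.55
tool_pos: [577.8, 38.8, 137.3]
orientation: [[0.906, -0.422, 0.0], [-0.422, -0.906, 0.0], [0.0, -0.0, -1.0]]
ft_force: [0.2, 0.3, -3.2]
width: 0.549
grasp_force: 63.2
```

Converted, 1.4 mm / 800 = 0.0018, 0.7 mm / 800 = 0.0009.

Emit:
{"op": "drive_effector", "data": {
  "steps": [
    {"sz": 0.0009},
    {"sz": 0.0018},
    {"sz": 0.0018}
  ]
}}

```text
time: 16.92
tool_pos: [578.6, 39.0, 137.2]
orientation: [[0.906, -0.422, 0.002], [-0.422, -0.906, 0.0], [0.002, -0.001, -1.0]]
ft_force: [-3.6, 2.6, 16.2]
width: 0.552
grasp_force: 65.2
```

Units first: shifts go in shares of 800 mm and turns go in shares of 4 rad. So -90 mm / 800 = -0.1125, -85 mm / 800 = -0.1063.

Emit:
{"op": "drive_effector", "data": {
  "steps": [
    {"sz": -0.0015},
    {"sz": -0.0015},
    {"sz": -0.0015},
    {"sz": -0.0015},
    {"sz": -0.05},
    {"sz": -0.1063},
    {"sz": -0.1125}
  ],
  "finger_gap": 1.0
}}

```text
time: 17.8
tool_pos: [579.3, 38.8, 228.8]
orientation: [[0.906, -0.422, 0.005], [-0.422, -0.906, -0.0], [0.005, -0.002, -1.0]]
ft_force: [-0.1, 0.2, -0.9]
width: 0.998
grasp_force: 0.0
```

Run:
```python
from h import *;import pickle
R=np.array(read_state()["orientation"]);print(rel([606.9,-47.6,205]))
c=capture("scene");pickle.dump(c,open("k.pkl","wb"))
d=pickle.load(open("g.pkl","rb"))["scene"]
im=cv2.resize(c["img"][210:310,310:430],None,fx=5,fy=5,interpolation=2)
a=np.linspace(0,2*np.pi,60)
q=proj(c,np.c_[578.3+28*np.cos(a),38.6+28*np.sin(a),0*a+121])
for k in ((q-(310,210)+.5)*5).astype(int):cv2.circle(im,tuple(int(i) for i in k),1,(0,255,0),-1)
cv2.imwrite("pics/k.png",im[:,:,::-1])
```

```text
[61.41502814 66.66580761 23.9840455 ]
```

View pics/k.png

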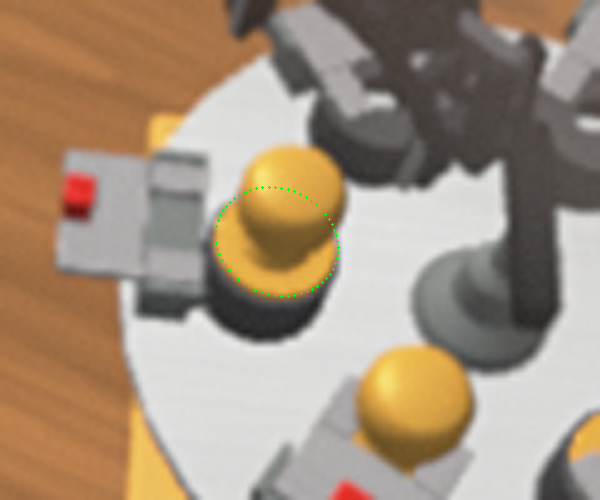

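The knob is seated and upright, and its rose matches the predicted outline. The keeper's tab is at (78,195) in the crop. Now I'll go and grip the tab.

Converted, 67 mm / 800 = 0.0838, 66.7 mm / 800 = 0.0834, 0.81 rad / 4 = 0.2025.

Emit:
{"op": "drive_effector", "data": {
  "steps": [
    {"sx": 0.0375,"sy": 0.0413,"wz": 0.045},
    {"sx": 0.0763,"sy": 0.0838,"sz": 0.0125,"wz": 0.09},
    {"sx": 0.0768,"sy": 0.0834,"sz": 0.03,"wz": 0.135},
    {"sx": 0.0768,"sy": 0.0834,"sz": 0.03,"wz": 0.18},
    {"sx": 0.0768,"sy": 0.0834,"sz": 0.03,"wz": 0.2025},
    {"sx": 0.0768,"sy": 0.0834,"sz": 0.03,"wz": 0.2025},
    {"sx": 0.0768,"sy": 0.0834,"sz": 0.03,"wz": 0.2025}
  ],
  "finger_gap": 0.5
}}

```text
time: 18.73
tool_pos: [605.0, -47.5, 201.2]
orientation: [[0.321, -0.947, -0.001], [-0.947, -0.321, 0.0], [-0.0, 0.001, -1.0]]
ft_force: [0.6, 0.1, 0.2]
width: 0.502
grasp_force: 0.0
```

Run:
```python
from h import *
print(rel([606.9,-47.6,133.5]),read_state()["q"][5])
c=capture("wrist");print([ (b[0],onz(c,[b[0]],148)[0]) for b in blobs(c,(172,150,60),(6,255,255),30)])
```

```text
[ 0.73080005 -1.85252716 67.72536348] 2.637964918359421
[(array([274.6, 223.6]), array([608.73599526, -49.12811018, 148.        ])), (array([430.8, 346.9]), array([455.52320107,   9.85630189, 148.        ])), (array([122.9, 348.9]), array([691.4743535 ,  91.57277472, 148.        ]))]
```

Converted, 67.5 mm / 800 = 0.0844, 60 mm / 800 = 0.075.

Emit:
{"op": "drive_effector", "data": {
  "steps": [
    {"sy": -0.0025,"sz": 0.025},
    {"sy": -0.0025,"sz": 0.05},
    {"sy": -0.0025,"sz": 0.075},
    {"sy": -0.0025,"sz": 0.0844},
    {"sy": -0.0025,"sz": 0.0844},
    {"sy": -0.0025,"sz": 0.0844}
  ]
}}

```text
time: 19.52
tool_pos: [607.6, -47.0, 135.1]
orientation: [[0.319, -0.948, 0.001], [-0.948, -0.319, -0.0], [0.001, -0.001, -1.0]]
ft_force: [-0.2, 0.1, 1.3]
width: 0.499
grasp_force: 0.0
```

Emit:
{"op": "drive_effector", "data": {
  "steps": [
    {},
    {},
    {},
    {}
  ],
  "finger_gap": 0.0,
  "grip_n": 40
}}

```text
time: 20.02
tool_pos: [607.6, -47.0, 135.1]
orientation: [[0.319, -0.948, 0.001], [-0.948, -0.319, -0.0], [0.001, -0.001, -1.0]]
ft_force: [-0.2, 0.9, 6.2]
width: 0.174
grasp_force: 40.0
```

Converted, -43 mm / 800 = -0.0538, -39 mm / 800 = -0.0488.

Emit:
{"op": "drive_effector", "data": {
  "steps": [
    {"sx": -0.01},
    {"sx": -0.02},
    {"sx": -0.03},
    {"sx": -0.04},
    {"sx": -0.0488},
    {"sx": -0.0538},
    {"sx": -0.0538}
  ]
}}

```text
time: 20.9
tool_pos: [593.8, -5.8, 135.1]
orientation: [[0.319, -0.948, 0.001], [-0.948, -0.319, 0.0], [0.0, -0.001, -1.0]]
ft_force: [-1.5, 1.6, 8.6]
width: 0.174
grasp_force: 40.2
```

Emit:
{"op": "drive_effector", "data": {
  "steps": [
    {"sx": -0.0013},
    {"sx": -0.0025},
    {"sx": -0.0025}
  ]
}}

```text
time: 21.28
tool_pos: [593.3, -4.4, 135.1]
orientation: [[0.319, -0.948, 0.001], [-0.948, -0.319, -0.0], [0.001, -0.001, -1.0]]
ft_force: [-0.3, -1.1, 7.6]
width: 0.172
grasp_force: 40.1
```

Converted, -2.5 mm / 800 = -0.0031, -2 mm / 800 = -0.0025.

Emit:
{"op": "drive_effector", "data": {
  "steps": [
    {"sx": -0.0013},
    {"sx": -0.0025},
    {"sx": -0.0031},
    {"sx": -0.0031}
  ]
}}

```text
time: 21.78
tool_pos: [593.5, -3.9, 135.2]
orientation: [[0.319, -0.948, 0.003], [-0.948, -0.319, -0.003], [0.004, -0.002, -1.0]]
ft_force: [4.4, -17.0, 1.4]
width: 0.169
grasp_force: 39.5
```

Emit:
{"op": "drive_effector", "data": {
  "steps": [
    {"sx": 0.0025},
    {"sx": 0.0025},
    {"sx": 0.0025},
    {"sx": 0.0025,"sz": -0.05},
    {"sx": 0.0025,"sz": -0.1063},
    {"sx": 0.0025,"sz": -0.1063}
  ],
  "finger_gap": 0.6
}}

```text
time: 22.52
tool_pos: [594.3, -3.8, 222.7]
orientation: [[0.319, -0.948, 0.006], [-0.948, -0.319, -0.001], [0.002, -0.005, -1.0]]
ft_force: [-1.0, -0.5, -0.7]
width: 0.601
grasp_force: 0.0
```

Run:
```python
from h import *
print(rel([544.5,137.7,215]))
for n in("side","scene"):
    w=capture(n)
    for b in blobs(w,(172,150,60),(6,255,255),10):
        P=onz(w,[b[0]],143)[0]
        if 380<P[0]<720 and -100<P[1]<300:print(n,b[0],P.round(1))
```

```text
[-149.99845234    2.10845912    7.3280619 ]
side [231.8 239.2] [595.2 -11.2 143. ]
side [163.1 257.9] [696.2 107.1 143. ]
side [284.  272.5] [443.7  22.7 143. ]
side [211.9 337.9] [486.5 226.2 143. ]
side [271.1 333.9] [394.1 167.9 143. ]
scene [379.9 206.9] [443.2  24.5 143. ]
scene [441.4 214.2] [395.7 166.3 143. ]
scene [345.2 251.2] [595.6  -6.2 143. ]
scene [379.3 310.9] [694.6 108.4 143. ]
scene [452.6 319.1] [645.2 251.5 143. ]
```

Converted, -150 mm / 800 = -0.1875, -130 mm / 800 = -0.1625, -1.44 rad / 4 = -0.36.

Emit:
{"op": "drive_effector", "data": {
  "steps": [
    {"sx": -0.0438,"wz": -0.045},
    {"sx": -0.0875,"sy": 0.0013,"wz": -0.09},
    {"sx": -0.1313,"sy": 0.0013,"wz": -0.135},
    {"sx": -0.1625,"sy": 0.0025,"wz": -0.18},
    {"sx": -0.1875,"sy": 0.0025,"sz": 0.0025,"wz": -0.225},
    {"sx": -0.1875,"sy": 0.0025,"sz": 0.0025,"wz": -0.27},
    {"sx": -0.1875,"sy": 0.0025,"sz": 0.0025,"wz": -0.315},
    {"sx": -0.1875,"sy": 0.0025,"sz": 0.0025,"wz": -0.36}
  ]
}}

```text
time: 23.62
tool_pos: [542.1, 137.8, 215.9]
orientation: [[0.98, 0.199, -0.003], [0.199, -0.98, -0.0], [-0.003, -0.0, -1.0]]
ft_force: [-0.4, -0.8, -0.8]
width: 0.6
grasp_force: 0.0
```

Emit:
{"op": "drive_effector", "data": {
  "steps": [
    {"wz": -0.034},
    {"wz": -0.034},
    {"wz": -0.034}
  ]
}}

```text
time: 24.0
tool_pos: [542.5, 137.7, 216.7]
orientation: [[0.947, 0.321, -0.001], [0.321, -0.947, -0.0], [-0.001, -0.0, -1.0]]
ft_force: [-0.8, -0.3, 0.3]
width: 0.605
grasp_force: 0.0
```

Run:
```python
from h import *
print(rel([544.5,137.7,145]),read_state()["q"][5])
w=capture("side")
for b in blobs(w,(172,150,60),(6,255,255),10):
    P=onz(w,[b[0]],143)[0]
    if 380<P[0]<720 and -100<P[1]<300:print(b[0],P.round(1))
```

```text
[ 1.94844913  0.62846855 71.69335167] 1.3861122486278605
[231.8 239.2] [595.2 -11.2 143. ]
[163.2 258.1] [695.6 107.5 143. ]
[284.  272.7] [443.4  23.2 143. ]
[211.9 337.9] [486.5 226.2 143. ]
[271.2 333.8] [394.  167.6 143. ]
```

Converted, 70 mm / 800 = 0.0875, 66 mm / 800 = 0.0825.

Emit:
{"op": "drive_effector", "data": {
  "steps": [
    {"sx": 0.0025,"sy": 0.0008,"sz": 0.0225},
    {"sx": 0.0025,"sy": 0.0008,"sz": 0.045},
    {"sx": 0.0025,"sy": 0.0008,"sz": 0.0675},
    {"sx": 0.0025,"sy": 0.0008,"sz": 0.0825},
    {"sx": 0.0025,"sy": 0.0008,"sz": 0.0875},
    {"sx": 0.0025,"sy": 0.0008,"sz": 0.0875}
  ]
}}

```text
time: 24.8
tool_pos: [545.1, 137.8, 147.5]
orientation: [[0.946, 0.324, 0.0], [0.324, -0.946, 0.0], [0.0, 0.0, -1.0]]
ft_force: [0.4, 0.0, 0.7]
width: 0.601
grasp_force: 0.0
```

Emit:
{"op": "drive_effector", "data": {
  "steps": [
    {},
    {},
    {},
    {}
  ],
  "finger_gap": 0.0,
  "grip_n": 60
}}

```text
time: 25.3
tool_pos: [545.3, 137.9, 148.0]
orientation: [[0.946, 0.324, 0.001], [0.324, -0.946, 0.0], [0.001, 0.0, -1.0]]
ft_force: [-1.7, 1.3, 6.9]
width: 0.197
grasp_force: 59.5
```

Converted, -1.02 rad / 4 = -0.255.

Emit:
{"op": "drive_effector", "data": {
  "steps": [
    {"wz": -0.025},
    {"wz": -0.055},
    {"wz": -0.09},
    {"wz": -0.125},
    {"wz": -0.16},
    {"wz": -0.195},
    {"wz": -0.23},
    {"wz": -0.255}
  ]
}}

```text
time: 26.3
tool_pos: [544.6, 138.5, 148.0]
orientation: [[0.215, 0.977, -0.0], [0.977, -0.215, 0.001], [0.001, -0.0, -1.0]]
ft_force: [-6.8, 5.9, 9.3]
width: 0.196
grasp_force: 59.9
```

Emit:
{"op": "drive_effector", "data": {
  "steps": [
    {"wz": -0.0068},
    {"wz": -0.0068},
    {"wz": -0.0068}
  ]
}}

```text
time: 26.68
tool_pos: [544.6, 138.5, 148.0]
orientation: [[0.193, 0.981, -0.0], [0.981, -0.193, 0.001], [0.001, -0.0, -1.0]]
ft_force: [-5.8, 6.1, 9.1]
width: 0.202
grasp_force: 60.0
```

Run:
```python
from h import *
s=read_state();R=np.array(s["orientation"]);print(np.degrees(np.arctan2(R[1,0],R[0,0])),s["moment"])
```

```text
78.88777872400807 [0.97837693 0.85367479 0.08618016]
```

Turned to 78.9° with almost no residual moment. Release, rise and check.

Converted, -180 mm / 800 = -0.225, -140 mm / 800 = -0.175.

Emit:
{"op": "drive_effector", "data": {
  "steps": [
    {},
    {},
    {},
    {"sz": -0.0375},
    {"sz": -0.1},
    {"sz": -0.175},
    {"sz": -0.225},
    {"sz": -0.225}
  ],
  "finger_gap": 0.6
}}

```text
time: 27.68
tool_pos: [546.3, 137.9, 330.6]
orientation: [[0.193, 0.981, 0.006], [0.981, -0.193, 0.001], [0.002, 0.006, -1.0]]
ft_force: [0.5, -0.2, -0.1]
width: 0.603
grasp_force: 0.0
```

Run:
```python
from h import *
print(read_state()["ft_force"])
for n in("side","scene"):
    w=capture(n)
    if n=="scene": cv2.imwrite("pics/n.png",cv2.resize(w["img"][180:360,310:510],None,fx=3.3,fy=3.3,interpolation=2)[:,:,::-1])
    for b in blobs(w,(172,150,60),(6,255,255),10):
        P=onz(w,[b[0]],143)[0];v=P[:2]-[544.5,137.5]
        if np.hypot(*v)<180:print(n,b[0],P.round(1),np.hypot(*v).round(1),np.degrees(np.arctan2(v[1],v[0])).round(1))
```

```text
[ 0.52321787 -0.23379304 -0.05466016]
side [231.2 241.1] [593.1  -5.4 143. ] 151.0 -71.2
side [163.2 258. ] [695.8 107.2 143. ] 154.3 -11.3
side [283.9 272.6] [443.7  23.1 143. ] 152.5 -131.4
side [211.9 338. ] [486.4 226.4 143. ] 106.2 123.2
side [271.1 334. ] [394.  168.1 143. ] 153.6 168.5
scene [379.  206.3] [442.5  22.  143. ] 154.1 -131.4
scene [345.3 251. ] [595.   -6.2 143. ] 152.3 -70.6
scene [379.3 310.7] [694.2 108.2 143. ] 152.6 -11.1
scene [452.5 319.1] [645.3 251.3 143. ] 152.0 48.5
```

View pics/n.png

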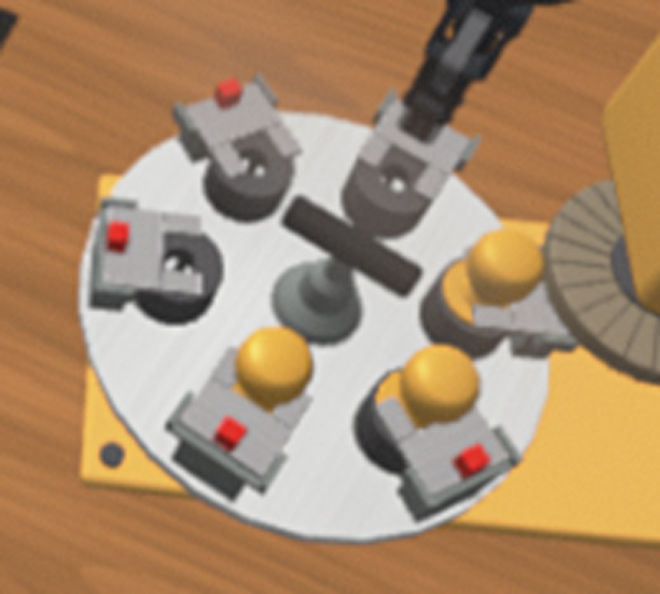

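The dial has advanced one click. Our knob now stands at the first counter-clockwise place, crop (275,365), and its tab is at radius 152.6 mm, so the keeper is home. The spindle angles match the 60° grid and the gripper is clear.

```bash
python3 -c "
from workcell import ctrl, ticket, capture, read_state
print(ticket.hand_in())"
```

```text
the job is handed in; nothing more can be done
None
```

The brass knob is seated on its spindle, the keeper is home over the rose, and the dial is one click counter-clockwise and released; I handed the job in at about 28 s, and the hand-in printed no verdict.

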